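# Refit the burr carrier on the coffee grinder

### The job

The grinder's upper burr carrier lies in the wooden tray after cleaning. Lift it by its handle bar, slip it over the grinder's centre shaft, turn it gently until its three holes find the three studs, and let it slide down until it lies flush on its seat; then let go. Do not force it down while it is standing on the stud tips, and leave the other things on the counter alone.

Things in the scene. Friction and masses are not known exactly. Their poses are not given: they have to be found in the camera images.
- grinder: Small dark grey coffee grinder, hopper off, fixed to the counter: black base 170 x 180 mm, body 140 x 150 mm, its top at 140 mm, then an aluminium collar 104 mm across, top at 150 mm. Origin at the middle of its underside, z up, its spout towards -x. On the collar lies a steel seat plate with a centre shaft and three studs.
- seat (a point): Centre of the flat upper face of the round steel seat plate (90 mm across, face 156 mm above the counter), where the shaft rises from it; axes as the grinder's, they do not show the angle of the studs. Three upright studs, 8 mm diameter, 16 mm tall above the face, tips chamfered 1.5 mm, stand 120 degrees apart on a circle of 30 mm radius.
- shaft_tip (a point): Top of the centre shaft, 28 mm above the seat face: 20.5 mm diameter, the last 8 mm a cone narrowing to 8 mm. The studs' angle is not measured: nominally 90, 210 and 330 degrees from the grinder's x axis, but the clamped plate stands up to 0.4 rad either way from that (rigid, it does not turn in use), so it must be found by feel or by sight.
- carrier_grip (a point): Centre of the black handle bar of the loose burr carrier lying flat in the tray: bar 60 mm long (along the carrier's x), 14 mm wide (y), 14 mm tall, on two 8 mm posts at x = +20 and -20 mm; free height under it 22 mm. It is on the disc's axis, 41 mm above the underside of the disc and 29 mm above its upper face. Mass 0.28 to 0.5 kg.
- carrier_disc (a point): Centre of the carrier's aluminium disc, half-way through its thickness, same axes: 84 mm diameter, 12 mm thick, a 22 mm centre bore and three through holes of 10.5 mm diameter at 90, 210 and 330 degrees from the carrier's x axis on a circle of 30 mm radius. Any of its three matching angles fits. Fully home, its underside lies on the seat face.
- tray: Low open wooden tray, 170 x 220 mm, 22 mm tall, walls 6 mm, fixed; origin at the middle of its underside. It holds the carrier and the brush.
- brush: Bystander: a cleaning brush about 140 mm long, lying in the tray along the tray's x; origin at its underside.
- glass: Bystander: a drinking glass, 68 mm across, 100 mm tall; origin at the centre of its foot.
- mug: Bystander: a white mug, 80 mm across, 85 mm tall; origin at the centre of its foot.

How it is judged:
By the outcome, as a careful person would: the job done as asked, in the order asked, and still so for the second after the job is handed in, with the robot touching nothing.
It also fails if it takes over 72 s, if anything falls off the work surface, if the arm or the gripper's body presses on something with over 40 N, if the wrist force passes 120 N, or if a joint passes its speed limit or range.

### The arm

A 7-joint arm with a two-finger parallel gripper is mounted at the origin on the work surface. World frame = base frame: x ahead of the robot, y to its left, z up, the work surface at z = 0. Lengths are in m, angles in rad, forces in N, time in s.
With the tool pointing down it reaches from about 0.425 to 0.925 m from the base axis. Payload 6.8 kg.
Tool frame: the origin (TCP) lies between the finger pads; the fingertips stand 17 mm ahead of it and the grasp point (between the pads) lies 2 mm behind it; z points along the fingers, x is the direction in which the jaws open and shut, and the axes are right-handed (so a half turn about z gives the same grasp; the last joint's range is limited). The gripper opens to 85 mm and grips with 20 to 120 N. Pads are 22 mm wide; open, the fingers measure 114 mm over their backs; the gripper's body (76 mm by 85 mm) begins 54 mm behind the grasp point. The pads swing forward as they close: fully open they stand 13 mm farther back than shut.
Start: joints at [1.085, 0.477, 0.022, 1.555, -0.011, 1.109, -0.083], TCP at [0.249, -0.627, 0.248] pointing down, gripper open.
Joint ranges: [-2.96, 2.96], [-0.34, 2.1], [-1.41, 1.46], [0.24, 2.44], [-1.37, 4.51], [0.17, 1.92], [-2.96, 2.96]. Speed limits (rad/s): [2.39, 2.39, 3.14, 3.14, 3.14, 3.14, 3.14].

### API

Orientations are given as a unit quaternion [w, x, y, z].
In Python, from station import readout, read_camera, get_calibration, bot, models gives the robot as it stands.
- The arm moves only by the tool carry_out, never from a script. Its argument "deltas" is a list of rows, each a list of 2 entries, a list of its own where there are three numbers: the shift along the tool's x, y, z in cm, then the turn about the tool's z in degrees. A call has 1 to 10 rows; each row is the pose to reach, as a shift and turn from the pose measured when the call began, along the tool's axes at that moment; what a row does not reach only later rows make up. A row lasts 1/8 s, in which the tool goes at most 62.5 mm and 10.7 degrees, less where a joint would pass 70% of its speed; a pose out of reach is approached as far as the arm can. A call with a gripper value outside its range is refused whole. "hand" is the opening, from 0 (shut) to 1 (fully open), set as the call begins (left out, the last holds). The fingers move at their own pace and stop on an object; "newtons" is the grip in N (left out, the last holds). Time passes only in rows, so rows that repeat a pose let the fingers close. It gives the time, the measured TCP pose, the force and the opening at its end, in the units of the state.
- readout.get_obs(): the state, without advancing time (a new reading comes with each control period).
- read_camera(name): name is "side" or "top"; returns the picture (420x560x3 uint8, red, green, blue); there is no depth.
- get_calibration(name): a dict with "fov_y" (degrees; the focal length in pixels is half the picture's height over the tangent of half this angle, whatever the lens; pixels are square), "cx", "cy" (the principal point, pixels), "world_from_camera" (4x4, takes a point from camera to world coordinates). Camera axes: x right, y down, z forward; pixel columns grow to the right and rows downward; lengths in m; the calibration is good to about 2 mm. A picture is of the moment at which its call begins. get_calibration takes no time and is no camera call.
- bot.hand_in(): hands the job in, once; it reports no verdict.
Trained networks look in the newest picture that a camera, given by its name, has taken for a name from the list of things; names that differ only in an ending like _2 or _b are one class to them, and where a whole thing is asked for, a point or a joint stands for the part that bears it (a point fixed in the world has none). Each returns a list of dicts, best first, with "score" (0 to 1); they miss things now and then, are a little off and sometimes report something else, mostly with a low value. They report only what shows in the picture. A call takes as long as a camera call.
- models.spot_in(query, camera): "centre" ([row, column] in pixels, amid what is visible of it).
The state is a dict: "t": time; "q": joint angles; "joint_vel": joint speeds; "joint_torque": joint torques, N m; "eef_pos": TCP position; "tool_rot": TCP orientation; "contact_force": force on the tool from outside, world axes, zero at the start; "torque": the same for the moment, N m; "gripper_width": opening from 0.0 (shut) to 1.0 (fully open).
Only numpy, scipy, OpenCV 4.12 (cv2) and the standard library are available. Lean on these libraries where they do the work, as an engineer would, in place of code of your own. Each camera call takes 0.05 s, during which the arm holds its last target. There are 200 camera calls.

## Working session

There is one attempt and no reset: what is moved stays moved. The work goes in short steps, Python scripts to look and compute and a tool call to move; the robot and the scene stay as the last step left them, time stands still between calls to the robot, and variables do not carry over. Pictures are saved under pics/ and viewed, about 8 in all and at most 12, crops included, and the job is handed in when it is done.

Besides the shell and the picture viewer there is one more tool, called after "Request:" as name(argument=value, ...) on one line, values as JSON. carry_out: Moves the arm, as the interface text tells. Its arguments: {"type":"object","properties":{"deltas":{"type":"array"},"hand":{"type":"number"},"newtons":{"type":"number"}},"required":["deltas"]}

```bash
mkdir -p pics; ls; cat > h.py <<'E'
import numpy as np, cv2
from scipy.spatial.transform import Rotation as R
from station import readout, read_camera, get_calibration, bot, models
def cal(n):
    c=get_calibration(n); T=np.array(c["world_from_camera"]); return 210/np.tan(np.radians(c["fov_y"])/2),c["cx"],c["cy"],T
def ray(n,px):
    f,cx,cy,T=cal(n); d=T[:3,:3]@np.array([(px[1]-cx)/f,(px[0]-cy)/f,1]); return T[:3,3],d
def at_z(n,px,z):
    o,d=ray(n,px); return o+d*(z-o[2])/d[2]
def proj(n,p):
    f,cx,cy,T=cal(n); c=T[:3,:3].T@(np.array(p)-T[:3,3]); return np.array([cy+f*c[1]/c[2],cx+f*c[0]/c[2]])
def save(name,img): cv2.imwrite("pics/"+name,img[:,:,::-1])
def tool(p):
    """shift in tool axes, cm, to world point p"""
    o=readout.get_obs(); w,x,y,z=o["tool_rot"]; return R.from_quat([x,y,z,w]).inv().apply(np.array(p)-o["eef_pos"])*100
E
python3 - <<'E'
from h import *
ims=[]
for n in("top","side"):
    im=read_camera(n); save(n+"0.png",im); print(n,cal(n))
    for q,z in(("grinder",.15),("shaft_tip",.184),("seat",.156),("carrier_grip",.045),("carrier_disc",.01),("tray",.01),("brush",.02),("glass",.1),("mug",.085)):
        r=models.spot_in(q,n)
        print(q,[(np.round(a["score"],2),np.round(a["centre"]),np.round(at_z(n,a["centre"],z),3)) for a in r[:2]])
print(readout.get_obs())
E
```

```text
pics
top (np.float64(443.1358520624603), 279.10308594039685, 218.16026087142924, array([[ 0.01963347, -0.98631499,  0.1636987 ,  0.4411707 ],
       [-0.99979318, -0.01849976,  0.00844733,  0.04577342],
       [-0.00530335, -0.1638307 , -0.98647422,  1.12916007],
       [ 0.        ,  0.        ,  0.        ,  1.        ]]))
grinder [(np.float64(0.91), array([262., 209.]), array([0.504, 0.207, 0.15 ]))]
shaft_tip [(np.float64(0.82), array([264., 215.]), array([0.497, 0.188, 0.184]))]
seat [(np.float64(0.98), array([262., 210.]), array([0.504, 0.204, 0.156]))]
carrier_grip [(np.float64(0.68), array([280., 404.]), array([ 0.475, -0.251,  0.045]))]
carrier_disc [(np.float64(0.92), array([282., 404.]), array([ 0.472, -0.26 ,  0.01 ])), (np.float64(0.56), array([273., 354.]), array([ 0.491, -0.135,  0.01 ]))]
tray [(np.float64(0.95), array([273., 382.]), array([ 0.492, -0.205,  0.01 ]))]
brush [(np.float64(0.67), array([271., 358.]), array([ 0.497, -0.142,  0.02 ]))]
glass [(np.float64(0.86), array([155., 271.]), array([0.766, 0.077, 0.1  ]))]
mug [(np.float64(0.93), array([168., 351.]), 
[... 1522 characters left out ...]
)]
{'t': 1.0, 'q': array([ 1.08491212,  0.47699355,  0.02240217,  1.55541422, -0.01144618,
        1.10934056, -0.08305624]), 'joint_vel': array([-0.0018235 ,  0.0010428 , -0.00090405, -0.00058931, -0.00201105,
       -0.00109368,  0.00037461]), 'joint_torque': array([ 3.19697110e-04, -5.96332097e+01,  1.60654351e+00, -2.81550515e+01,
        1.24410258e-02,  1.58105646e-03, -2.59612534e-05]), 'eef_pos': array([ 0.24897025, -0.62740404,  0.24830628]), 'tool_rot': array([ 8.86803714e-06,  8.27315911e-01, -5.61736933e-01, -2.05197326e-05]), 'contact_force': array([0.56548937, 0.72983046, 0.09341529]), 'torque': array([-0.00742934, -0.01056387,  0.05562557]), 'gripper_width': 0.999911759934512}
```

View pics/top0.png

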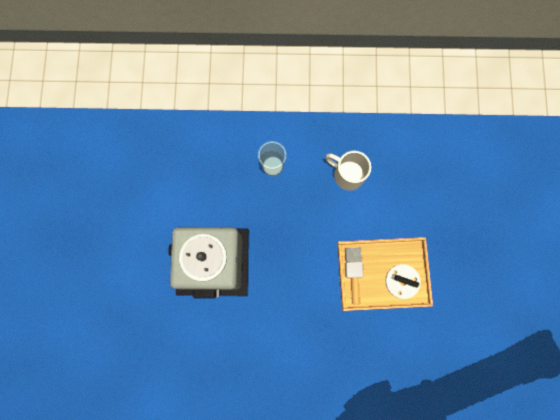

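View pics/side0.png

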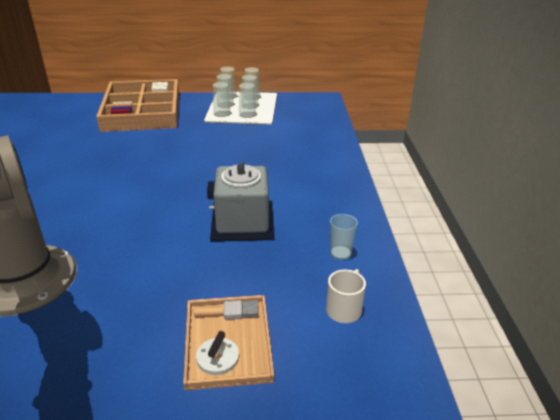

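The top view shows the grinder shaft near (row 257, col 201) with three studs at about (246,210), (254,188) and (269,206). The carrier bar runs from (276,393) to (286,418). In the side view the carrier is at (355,217) and the shaft at (170,241). I'll enlarge both for fine measurement.

```bash
python3 - <<'E'
import cv2,numpy as np
t=cv2.imread("pics/top0.png"); s=cv2.imread("pics/side0.png")
def c(im,r,k,h=24,w=32): return cv2.resize(im[r-h:r+h,k-w:k+w],(400,300),interpolation=cv2.INTER_CUBIC)
cv2.imwrite("pics/c0.png",np.vstack([np.hstack([c(t,257,202),c(t,281,404)]),np.hstack([c(s,176,241),c(s,350,217)])]))
E
```

```text
(no output)
```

View pics/c0.png

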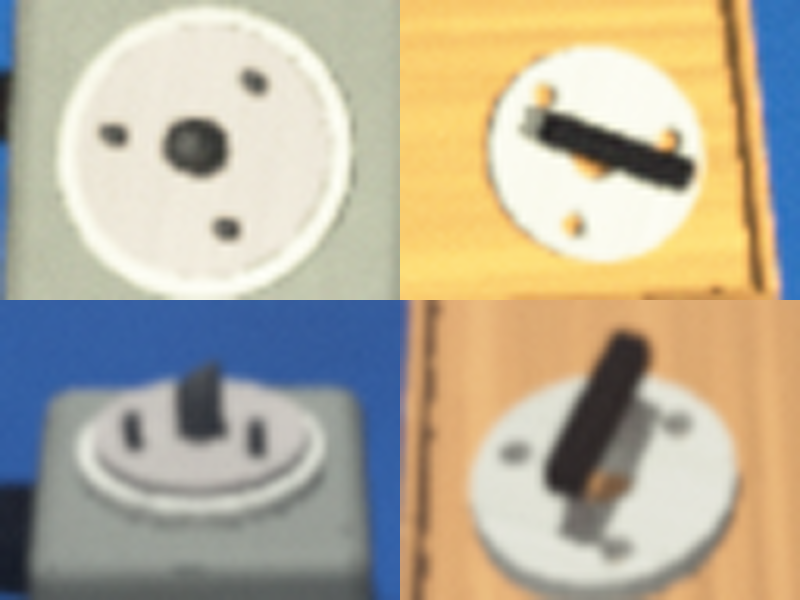

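```bash
cat > fit.py <<'E'
from h import *
from scipy.optimize import least_squares
def px(o,x,y): return np.array([o[0]+y/6.25-.5,o[1]+x/6.25-.5])
T,TC,S,SC=(233,170),(257,372),(152,209),(326,185)
def pt(p,r,a,z): return [p[0]+r*np.cos(p[2]+a),p[1]+r*np.sin(p[2]+a),z]
d=np.radians
# top view: world x is up (−row), world y is left (−col)
g=[("top",px(T,203,152),0,0,.156),("top",px(T,196,147),0,0,.171),
   ("top",px(T,253,82),.03,d(330),.164),("top",px(T,114,134),.03,d(90),.164),("top",px(T,227,229),.03,d(210),.164),
   ("side",px(S,201,138),0,-0,.158),("side",px(S,133,131),.03,d(210),.164),("side",px(S,257,137),.03,d(330),.164)]
c=[("top",px(TC,597,153)-[0,64],0,0,.016),("top",px(TC,618,149)-[0,64],0,0,.052),
   ("top",px(TC,543,96)-[0,64],.03,None,.014),("top",px(TC,574,225)-[0,64],.03,None,.014),
   ("side",px(SC,600,412-300)-[0,64],0,0,.052),
   ("side",px(SC,514,453-300)-[0,64],.03,None,.016),("side",px(SC,677,424-300)-[0,64],.03,None,.016),("side",px(SC,615,548-300)-[0,64],.03,None,.016)]
def run(obs,p0):
    def f(p):
        r=[]
        for n,q,rad,a,z in obs:
            if a is None:
                e=[proj(n,pt(p,rad,d(k),z))-q for k in(90,210,330)]; e=min(e,key=np.linalg.norm)
            else: e=proj(n,pt(p,rad,a,z))-q
            r.extend(e)
        return np.array(r)
    s=least_squares(f,p0,loss="soft_l1"); print(np.round(s.x,4),np.degrees(s.x[2]).round(1)); print(f(s.x).reshape(-1,2).round(1).tolist())
if __name__=="__main__":
    run(g,[.5,.2,0])
    # bar ends direction in the top view at z=.052
    a,b=[at_z("top",px(TC,x,y)-[0,64],.052) for x,y in((544,126),(690,172))]; th=np.arctan2(*(a-b)[1::-1]); print("bar",a,b,th)
    run(c,[.47,-.26,th])
E
python3 fit.py
```

```text
[ 0.5148  0.2217 -0.1236] -7.1
[[-0.6, 0.1], [-0.4, -0.0], [-0.5, 0.2], [0.0, 0.1], [-0.4, 0.3], [-1.9, -0.9], [-0.4, -0.9], [-0.3, -0.8]]
bar [ 0.48236564 -0.22572555  0.052     ] [ 0.46591661 -0.2813188   0.052     ] 1.2831219442558637
[ 0.4747 -0.2549  1.2547] 71.9
[[-0.5, -0.3], [-0.2, 0.4], [-0.5, -0.1], [-0.4, -0.3], [-2.0, -0.9], [0.5, -0.1], [0.2, -0.5], [0.5, 0.0]]
```

```bash
python3 -c "
from h import *
print(tool([.4747,-.2549,.17]))"
```

```text
[-26.29562012 -34.72294363   7.82994837]
```

Request:
carry_out(deltas=[[[-5.2, -7, 1.5], -10], [[-10.4, -14, 3], -20], [[-15.6, -21, 4.5], -30], [[-21, -28, 6], -40], [[-26.3, -34.7, 7.8], -50.5], [[-26.3, -34.7, 7.8], -50.5], [[-26.3, -34.7, 7.8], -50.5]], hand=0.6, newtons=60)

```text
t: 1.88
eef_pos: [0.473, -0.2576, 0.1712]
tool_rot: [0.0, 0.988, -0.155, 0.0]
contact_force: [-0.2, -0.5, 0.8]
gripper_width: 0.602
```

```bash
python3 - <<'E'
from h import *
t=read_camera("top");s=read_camera("side")
def c(im,r,k,h=48,w=64): return cv2.resize(im[r-h:r+h,k-w:k+w],(400,300),interpolation=cv2.INTER_CUBIC)
save("c1.png",np.hstack([c(t,272,400),c(s,320,220)]))
o=readout.get_obs();w,x,y,z=o["tool_rot"];print(o["t"],o["eef_pos"],R.from_quat([x,y,z,w]).as_matrix()[:,0],o["gripper_width"],tool([.4747,-.2549,.05]),o["contact_force"])
print(proj("top",o["eef_pos"]),proj("side",o["eef_pos"]))
E
```

```text
1.975 [ 0.47567729 -0.25112179  0.17064593] [ 9.55303974e-01 -2.95625293e-01  5.66870311e-05] 0.6004055140804567 [ 0.01764897  0.439544   12.06288446] [-0.03158648  0.67274976 -0.14002277]
[278.17931375 420.44588338] [295.36824964 212.29157867]
```

View pics/c1.png

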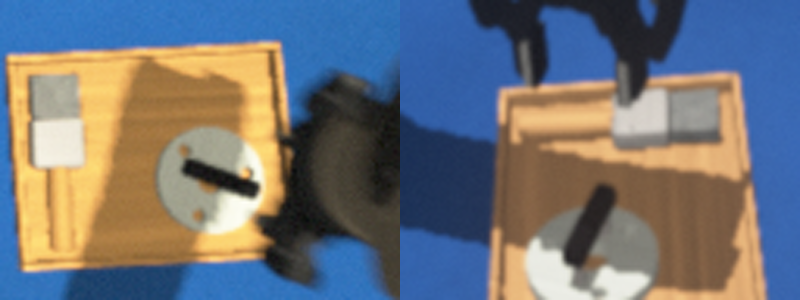

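The left crop shows the bar running from (165,185) to (190,257) and the gripper above it. The fingers are clear of the tray and brush, so I'm descending.

Request:
carry_out(deltas=[[[0, 0.4, 3], 0], [[0, 0.4, 6], 0], [[0, 0.4, 8], 0], [[0, 0.4, 8], 0], [[0, 0.4, 8], 0]])

```text
t: 2.6
eef_pos: [0.4751, -0.2551, 0.0915]
tool_rot: [-0.002, 0.989, -0.15, 0.001]
contact_force: [-0.3, -0.6, 0.3]
gripper_width: 0.603
```

```bash
python3 - <<'E'
from h import *
t=read_camera("top");s=read_camera("side")
def c(im,r,k,h=30,w=40): return cv2.resize(im[r-h:r+h,k-w:k+w],(400,300),interpolation=cv2.INTER_CUBIC)
save("c2.png",np.hstack([c(t,280,404),c(s,340,217)]))
o=readout.get_obs();print(o["t"],o["eef_pos"],o["gripper_width"],tool([.4747,-.2549,.05]),o["contact_force"])
E
```

```text
2.7 [ 0.47534294 -0.25515366  0.09179846] 0.5971632379451173 [-0.07778594  0.01041556  4.17968031] [-0.34451148  0.22059597  0.88701407]
```

View pics/c2.png

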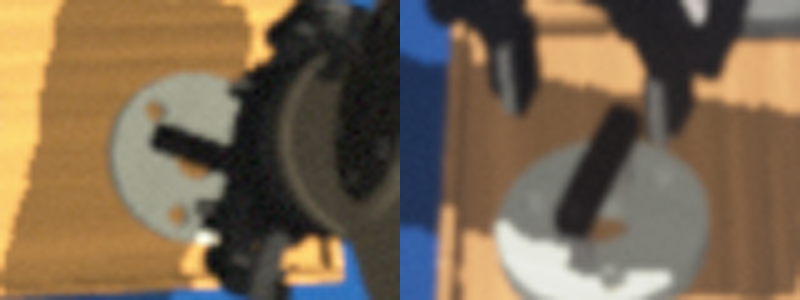

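In the side crop the fingers straddle the bar, which is centred near (168,600). Next I lower the last 4 cm and close.

Request:
carry_out(deltas=[[[-0.1, 0, 1.5], 0], [[-0.1, 0, 3], 0], [[-0.1, 0, 4.1], 0], [[-0.1, 0, 4.2], 0], [[-0.1, 0, 4.2], 0]])

```text
t: 3.32
eef_pos: [0.4746, -0.2547, 0.0496]
tool_rot: [-0.002, 0.989, -0.15, 0.001]
contact_force: [0.1, 0.1, 0.4]
gripper_width: 0.602
```

Request:
carry_out(deltas=[[[0, 0, 0], 0], [[0, 0, 0], 0], [[0, 0, 0], 0], [[0, 0, 0], 0], [[0, 0, 0], 0], [[0, 0, 0], 0]], hand=0, newtons=60)

```text
t: 4.08
eef_pos: [0.4751, -0.2549, 0.0502]
tool_rot: [-0.002, 0.989, -0.15, 0.002]
contact_force: [-0.2, -0.1, 4.5]
gripper_width: 0.152
```

Request:
carry_out(deltas=[[[0, 0, -1], 0], [[0, 0, -4], 0], [[0, 0, -9], 0], [[0, 0, -14], 0], [[0, 0, -20], 0], [[0, 0, -20], 0], [[0, 0, -20], 0], [[0, 0, -20], 0]])

```text
t: 5.08
eef_pos: [0.4728, -0.2549, 0.248]
tool_rot: [-0.002, 0.989, -0.15, -0.0]
contact_force: [-0.8, 0.7, -3.4]
gripper_width: 0.148
```

```bash
python3 - <<'E'
from h import *
t=read_camera("top");s=read_camera("side")
o=readout.get_obs();w,x,y,z=o["tool_rot"];X=R.from_quat([x,y,z,w]).as_matrix()
def c(im,r,k,h=48,w=64):
    r=int(np.clip(r,h,420-h));k=int(np.clip(k,w,560-w)); print("crop origin",r-h,k-w);return cv2.resize(im[r-h:r+h,k-w:k+w],(400,300),interpolation=cv2.INTER_CUBIC)
e=o["eef_pos"]
a=proj("top",e);b=proj("side",e-[0,0,.03]);print(a,b)
save("c3.png",np.hstack([c(t,*a),c(s,*b)]))
print(o["t"],e,np.degrees(np.arctan2(X[1,0],X[0,0])),o["contact_force"],tool([.515,.2217,.28]),o["gripper_width"],X[:,2])
E
```

```text
[278.21732036 434.68572889] [277.06412788 209.07778793]
crop origin 230 370
crop origin 229 145
5.175 [ 0.47334785 -0.25498497  0.24841769] -17.19900798058054 [-0.44119193  0.42955661 -3.83481883] [-10.1172948  -46.78168022  -2.95361004] 0.15182603646975582 [ 9.42907422e-04  4.20957467e-03 -9.99990695e-01]
```

View pics/c3.png

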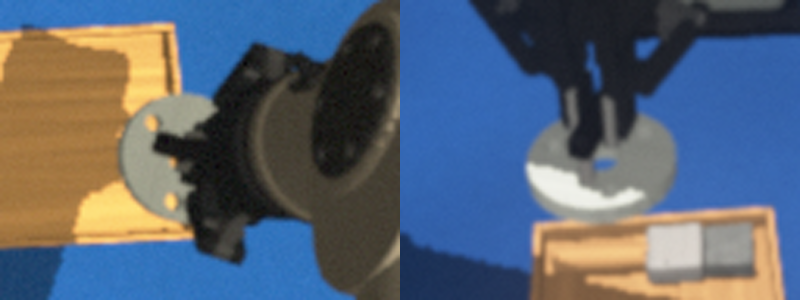

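The carrier is lifted and level: the disc sits at about (165,600) in the side crop, clear of the tray. Next I carry it over the shaft.

Request:
carry_out(deltas=[[[-1, -3.5, -1.5], -4], [[-2, -8.5, -3], -9], [[-3, -14, -3], -14], [[-4.3, -20, -3], -19], [[-5.6, -26, -3], -24], [[-7, -32, -3], -29], [[-8.2, -38, -3], -34], [[-9.4, -43.5, -3], -38], [[-10.1, -46.8, -3], -40], [[-10.1, -46.8, -3], -40]])

```text
t: 6.42
eef_pos: [0.5134, 0.2265, 0.2803]
tool_rot: [-0.003, 0.979, 0.201, 0.0]
contact_force: [0.1, -0.4, -3.1]
gripper_width: 0.15
```

Request:
carry_out(deltas=[[[0, 0, 0], 0], [[0, 0, 0], 0]])

```text
t: 6.68
eef_pos: [0.5131, 0.2257, 0.2801]
tool_rot: [-0.003, 0.98, 0.201, 0.0]
contact_force: [1.0, -0.6, -4.1]
gripper_width: 0.147
```

```bash
python3 - <<'E'
from h import *
o=readout.get_obs();w,x,y,z=o["tool_rot"];X=R.from_quat([x,y,z,w]).as_matrix()
e=o["eef_pos"]
print(o["t"],e,np.degrees(np.arctan2(X[1,0],X[0,0])),o["contact_force"],o["torque"],tool([.515,.2217,.235]),o["gripper_width"],X[:,2],o["q"])
E
```

```text
6.675 [0.51313559 0.22573198 0.28012403] 23.20783156044729 [ 0.99877493 -0.56590974 -4.1402137 ] [-0.04441313  0.00207742 -0.05290029] [0.00585504 0.47025299 4.50976009] 0.14655912222934905 [-9.42908013e-04  5.91744570e-03 -9.99982047e-01] [ 0.03962403  0.33724743 -0.69964876  1.76043005  0.23224994  1.12691937
 -0.32719496]
```

Request:
carry_out(deltas=[[[0, 0.45, 1.5], 0], [[0, 0.45, 3], 0], [[0, 0.45, 4], 0], [[0, 0.45, 4.0], 0], [[0, 0.45, 4.0], 0]])

```text
t: 7.3
eef_pos: [0.5151, 0.2222, 0.2404]
tool_rot: [-0.003, 0.98, 0.201, 0.0]
contact_force: [-0.3, -0.0, -3.0]
gripper_width: 0.15
```

```bash
python3 - <<'E'
from h import *
t=read_camera("top");s=read_camera("side")
o=readout.get_obs();e=o["eef_pos"]
def c(im,r,k,h=30,w=40):
    r=int(np.clip(r,h,420-h));k=int(np.clip(k,w,560-w)); print("crop origin",r-h,k-w);return cv2.resize(im[r-h:r+h,k-w:k+w],(400,300),interpolation=cv2.INTER_CUBIC)
save("c4.png",np.hstack([c(t,257,202),c(s,168,241)]))
print(o["t"],e,o["contact_force"],o["torque"],tool([.515,.2217,.235]))
for n in("top","side"):print(n,"disc top centre",proj(n,e-[0,0,.031]),"tip",proj(n,[.515,.2217,.184]))
E
```

```text
crop origin 227 162
crop origin 138 201
7.4 [0.51517549 0.22220889 0.24067207] [ 0.63746486 -0.70640292 -3.8076478 ] [ 0.04408457  0.00489241 -0.01690839] [-0.03764217  0.0431934   0.56686759]
top disc top centre [253.9633772  197.24412035] tip [255.06187325 199.73329117]
side disc top centre [153.98755839 239.23947349] tip [162.94366617 239.50761883]
```

View pics/c4.png

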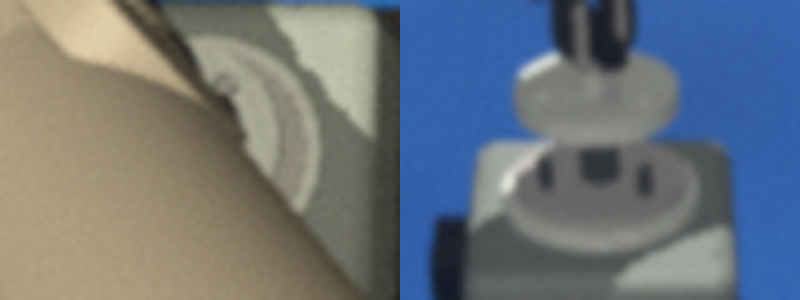

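In the side crop the disc is centred at col 597, and the shaft and plate at col 600, so it is within about 1 mm in x. I'm lowering it carefully onto the cone.

Request:
carry_out(deltas=[[[0, 0, 0.5], 0], [[0, 0, 1], 0], [[0, 0, 1.4], 0], [[0, 0, 1.7], 0], [[0, 0, 1.7], 0]])

```text
t: 8.02
eef_pos: [0.515, 0.2222, 0.2234]
tool_rot: [-0.003, 0.98, 0.201, 0.0]
contact_force: [0.0, 0.0, -4.1]
gripper_width: 0.149
```

Request:
carry_out(deltas=[[[0, 0, 0.2], 0], [[0, 0, 0.4], 0], [[0, 0, 0.6], 0], [[0, 0, 0.6], 0]])

```text
t: 8.52
eef_pos: [0.515, 0.2222, 0.2172]
tool_rot: [-0.003, 0.98, 0.201, 0.0]
contact_force: [0.2, -0.8, -3.6]
gripper_width: 0.151
```

Request:
carry_out(deltas=[[[0, 0, 0.1], 0], [[0, 0, 0.2], 0], [[0, 0, 0.3], 0], [[0, 0, 0.3], 0]])

```text
t: 9.02
eef_pos: [0.5149, 0.2222, 0.2141]
tool_rot: [-0.003, 0.98, 0.201, 0.0]
contact_force: [0.6, -0.6, -4.0]
gripper_width: 0.149
```

Request:
carry_out(deltas=[[[0, 0, 0.1], 0], [[0, 0, 0.2], 0], [[0, 0, 0.3], 0], [[0, 0, 0.3], 0]])

```text
t: 9.52
eef_pos: [0.5149, 0.2221, 0.2109]
tool_rot: [-0.003, 0.98, 0.201, 0.0]
contact_force: [0.5, 0.2, -2.8]
gripper_width: 0.149
```

Request:
carry_out(deltas=[[[0, 0, 0.1], 0], [[0, 0, 0.2], 0], [[0, 0, 0.3], 0], [[0, 0, 0.3], 0]])

```text
t: 10.02
eef_pos: [0.5149, 0.2221, 0.2078]
tool_rot: [-0.003, 0.98, 0.201, 0.0]
contact_force: [0.2, 0.1, -2.2]
gripper_width: 0.149
```

Request:
carry_out(deltas=[[[0, 0, 0.1], 0], [[0, 0, 0.2], 0], [[0, 0, 0.3], 0], [[0, 0, 0.3], 0]])

```text
t: 10.52
eef_pos: [0.5149, 0.2221, 0.2048]
tool_rot: [-0.003, 0.98, 0.201, -0.0]
contact_force: [-1.2, -0.5, -4.3]
gripper_width: 0.147
```

```bash
python3 - <<'E'
from h import *
s=read_camera("side")
o=readout.get_obs();e=o["eef_pos"]
save("c5.png",cv2.resize(s[150:210,200:280],(800,600),interpolation=cv2.INTER_CUBIC))
print(o["t"],e,o["contact_force"],o["torque"])
E
```

```text
10.575 [0.51486678 0.22209614 0.20479994] [-0.45416092 -0.22723429 -4.03033682] [-0.0593819  -0.08751718 -0.03155639]
```

View pics/c5.png

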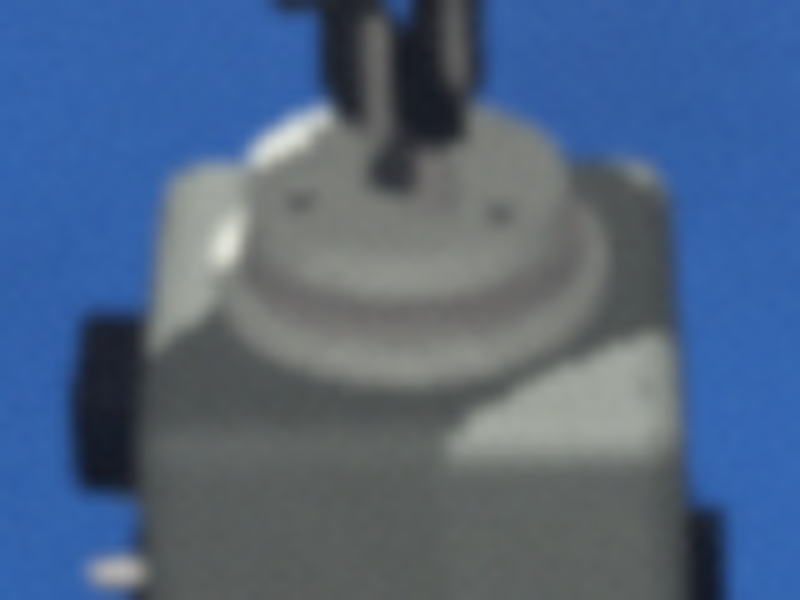

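The holes show dark studs inside them at (203,300) and (213,500), and the disc sits below stud-tip height with no reaction, so the studs have entered. I'll keep lowering gently.

Request:
carry_out(deltas=[[[0, 0, 0.1], 0], [[0, 0, 0.2], 0], [[0, 0, 0.3], 0], [[0, 0, 0.3], 0]])

```text
t: 11.08
eef_pos: [0.5149, 0.2221, 0.2017]
tool_rot: [-0.003, 0.98, 0.201, -0.0]
contact_force: [0.5, -0.2, -3.8]
gripper_width: 0.15
```

Request:
carry_out(deltas=[[[0, 0, 0.1], 0], [[0, 0, 0.15], 0], [[0, 0, 0.2], 0], [[0, 0, 0.2], 0]])

```text
t: 11.58
eef_pos: [0.5148, 0.2221, 0.2002]
tool_rot: [-0.003, 0.98, 0.201, -0.0]
contact_force: [-2.9, -2.1, 3.8]
gripper_width: 0.146
```

The upward reaction comes at the expected seat height (TCP z about 0.200). Now I release and retreat.

Request:
carry_out(deltas=[[[0, 0, 0], 0], [[0, 0, 0], 0], [[0, 0, 0], 0], [[0, 0, 0], 0]], hand=0.55)

```text
t: 12.08
eef_pos: [0.5149, 0.2222, 0.2002]
tool_rot: [-0.003, 0.98, 0.201, 0.0]
contact_force: [0.1, 0.2, 0.0]
gripper_width: 0.55
```

Request:
carry_out(deltas=[[[0, 0, -1], 0], [[0, 0, -3], 0], [[0, 0, -6], 0], [[0, 0, -10], 0], [[0, 5, -14], 0], [[0, 11, -14], 0], [[0, 17, -14], 0], [[0, 22, -14], 0], [[0, 25, -14], 0], [[0, 25, -14], 0]])

```text
t: 13.32
eef_pos: [0.6144, -0.0116, 0.3399]
tool_rot: [-0.003, 0.98, 0.199, 0.001]
contact_force: [0.5, 1.2, 0.1]
gripper_width: 0.549
```

```bash
python3 - <<'E'
from h import *
s=read_camera("side");t=read_camera("top")
o=readout.get_obs();print(o["t"],o["eef_pos"],o["contact_force"],o["gripper_width"])
c=lambda im,r,k:cv2.resize(im[r-30:r+30,k-40:k+40],(400,300),interpolation=cv2.INTER_CUBIC)
save("c6.png",np.vstack([np.hstack([c(t,257,202),c(s,180,240)]),np.hstack([cv2.resize(t,(400,300)),cv2.resize(s,(400,300))])]))
for z in(.168,.172):print("disc top rim front/back, bar top in side crop",[((proj("side",[.515,.2217+d,z])-[150,200])*5).round() for d in(-.042,.042)])
for z in(.204,.208):print(((proj("side",[.515,.2217,z])-[150,200])*5).round())
E
```

```text
13.425 [ 0.6134663  -0.00733735  0.33988732] [0.19261074 1.46696549 0.60440859] 0.5490270746461422
disc top rim front/back, bar top in side crop [array([133., 197.]), array([ 53., 200.])]
disc top rim front/back, bar top in side crop [array([126., 196.]), array([ 46., 200.])]
[ 30. 196.]
[ 23. 196.]
```

View pics/c6.png

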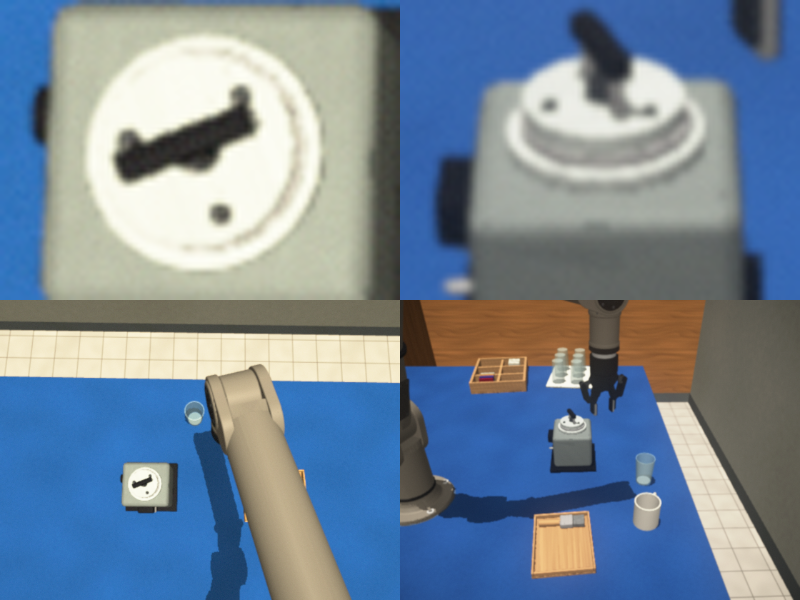

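The studs fill the holes: in the top crop they show at (92,240), (138,128) and (213,220). In the side crop the disc rim is level, and its front edge is about 41 px above the collar edge, matching the roughly 41 px I expect when flush. The brush, glass and mug have not moved and the arm is clear, so I'm handing in.

```bash
python3 -c "
from h import *
print(bot.hand_in())"
```

```text
the job is handed in; nothing more can be done
None
```

The burr carrier is on the grinder, with its three holes over the studs and lying flush on the seat as far as my checks show. It is let go, and the job was handed in at about 13.4 s.

- **What I did:** I gripped the carrier by its bar and lifted it out of the tray. I read the studs' angle from the pictures at about -7° from nominal and turned the carrier to match on the way over. I then lowered it over the shaft in small steps.
- **Fit:** The studs went in at the first try, so no turning by feel was needed. It met no resistance at stud-tip height. The only reaction, about 4 N upwards, came at the height expected for the seat.
- **Last checks:** After release the disc looked level, with the studs visible in all three holes. The disc-to-collar spacing in the side picture was about 41 px, matching my rough estimate for flush. The gripper was empty and clear, and the brush, glass and mug looked unmoved, though in the last top picture the arm hid the mug and most of the tray.
- **Disagreement:** The side camera's positions were off from the fit by up to 2 px, so flushness rests on the spacing and the contact height, not on an absolute position.

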